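Set the fence of the drill jig to the mark and clamp it

TASK

Reset the little drill jig: slide its slotted fence along the bed until the fence's face lines up all along with the edge of the strip of masking tape on the fence's side, because the tape marks the new drilling distance. Then swing the black clamping lever clockwise until the fence is clamped firmly, going by feel: once it bites, stop at a firm push and do not force it. Leave the other things where they are.

Things in the scene. Friction and masses are not known exactly. Their poses are not given: they have to be found in the camera images.
- jig_bed: fixed jig: grey plate 210 (x) x190 (y) x12 mm on the desk, origin at the centre of its underside; x points to the robot's left (+-0.3 rad), y towards the robot. Studs 8 mm thick at x=+33: at y=+45 the clamping lever's, at y=-45 a fixed guide screw (21 mm washer, top at 29 mm) that keeps the fence down. A rail and a drill-bush arm, 55 mm high, stand at the far side (bush: x<-60, y<-40).
- mark: pale strip of masking tape stuck flat on the bed beside the fence's face, 18 mm wide (x), 130 mm long (y). Origin: middle of its edge on the fence's side, 12 mm above the desk; y runs along that edge, x points across it towards the fence. That edge is the mark.
- fence: loose steel angle, about 0.45 kg: foot 92 (x) x140 (y) x6 mm on the bed, two slots 66x9 mm along x over the studs, upright flange along its -x edge. Origin: centre of the foot's underside, 12 mm above the desk, axes as the jig's. Its face, the flange's outer side, is at x=-46 mm. Slides 29 mm either way from mid-slot against 2-5 N, turns 0.01 rad in its slots. Starts 12-46 mm to +x of the mark.
- fence_grip (a point): middle of the fence's upright flange (8 mm thick along x, 140 mm long along y), 34 mm above the desk, 42 mm to -x of the fence's origin; the flange's top edge is 44 mm, the foot's top face 18 mm above the desk. Can be pinched from above with the fingers closing along x.
- fence_near (a point): end nearer the robot of the lower edge of the fence's face (fence x=-46, y=+70 mm), 12 mm above the desk
- fence_far (a point): end farther from the robot of the lower edge of the fence's face (fence x=-46, y=-70 mm), 12 mm above the desk
- clamp_screw: the clamp's screw, which sinks 2.2 mm a radian as the lever turns but does not turn itself here: origin on the vertical axis of the lever, at the underside of its steel clamping disc (36 mm across), 0.2 to 5 mm above the fence's foot while loose, 18 mm above the desk once it bites. Where it bites differs each time by more than the poses can show.
- lever_end (a point): point on the clamping lever 60 mm from its axis; x points outwards along it. Black bar 12 mm thick with a ball end, 75 mm long, about 60 mm above the desk (65 while loose); turns freely (under 1 N) 0.1 to 2.2 rad clockwise seen from above, then bites: the push needed here grows by about 0.9 N each 0.1 rad. About 5 N is firm, under 3 N too loose, over 7 N forced. Stays where it is left.
- hex_bolt: bystander: M10 steel bolt, 37 mm high, standing on its head on the right front corner of the bed
- marker: bystander: marker pen, 120 mm long, lying on the desk to the right of the bed
- vernier: bystander: vernier calliper, 210 mm long, lying on the desk to the right
- tape_roll: bystander: roll of black tape, 70 mm across, lying on the desk at the right back

How it is judged:
By the outcome, as a careful person would: the job done as asked, in the order asked, and still so for the second after the job is handed in, with the robot touching nothing.
It also fails if it takes over 67 s, if anything falls off the work surface, if the arm or the gripper's body presses on something with over 40 N, if the wrist force passes 120 N, or if a joint passes its speed limit or range.

ROBOT

A 7-joint arm with a two-finger parallel gripper is mounted at the origin on the work surface; the furniture and walls round the work are solid. World frame = base frame: x ahead of the robot, y to its left, z up, the work surface at z = 0. Lengths are in mm, angles in degrees, forces in N, time in s.
With the tool pointing down it reaches from about 350 to 900 mm from the base axis. Payload 7.2 kg.
Tool frame: the origin (TCP) lies on the centre line of the jaws, within the pads' length; the fingertips stand r.nose_length ahead of it and the grasp point (between the pads) lies 5 mm behind it (r.nose_length is the distance from the TCP to the fingertips, in mm); z points along the fingers, y is the line along which they close (so a half turn about z gives the same grasp; the last joint's range is limited). The gripper opens to 85 mm and grips with 20 to 120 N. Pads are 22 mm wide; open, the fingers measure 114 mm over their backs; the gripper's body (76 mm by 85 mm) begins 54 mm behind the grasp point. The pads swing forward as they close: fully open they stand 13 mm farther back than shut.
Start: joints at [62.326, 23.554, -0.728, 91.456, 0.321, 64.991, -4.71], TCP at [251.868, -572.006, 245.297] pointing down, gripper open.
Joint ranges: [-169.25, 169.25], [-16.82, 113.86], [-84.01, 82.57], [7.8, 145.47], [-59.2, 239.2], [7.22, 106.19], [-163.78, 163.78]. Speed limits (degrees/s): [136.94, 136.94, 172.46, 172.46, 180, 180, 180].

INTERFACE

Orientations are given as a 3x3 rotation matrix whose columns are the frame's x, y, z axes.
In Python, from cell import r gives the robot as it stands.
- The arm moves only by the tool jog_arm, never from a script. Its argument "plan" is one flat list of numbers, 7 for each row, row after row: the shift along the tool's x, y, z in mm, then the turn, a rotation vector about the tool's x, y, z in rad, then the opening, from 0 (shut) to 1 (fully open). In form: [dx, dy, dz, rx, ry, rz, hand, dx, dy, dz, rx, ry, rz, hand, ...]. A call has exactly 10 rows; each row is the pose to reach, as a shift and turn from the pose commanded when the call began, along the tool's axes at that moment; what a row does not reach only later rows make up. A row lasts 1/10 s, in which the tool goes at most 50 mm and 8.59 degrees, less where a joint would pass 70% of its speed; a pose out of reach is approached as far as the arm can. A call with a gripper value outside its range is refused whole. The fingers move at their own pace and stop on an object; the grip force is fixed at half the most. Time passes only in rows, so rows that repeat a pose let the fingers close, or fill a call up. It gives the time, the measured TCP pose, the force, the opening and the grip force at its end, in the units of the state.
- r.state(): the state, without advancing time (a new reading comes with each control period).
- r.get_image(name): name is "scene" or "top"; returns the picture (480x640x3 uint8, blue, green, red); there is no depth.
- r.camera_params(name): a dict with "intrinsics" (3x3 intrinsics, pixels), "distortion" ([k1, k2, p1, p2, k3] as OpenCV has them; the pictures are not rectified), "R" (3x3) and "t" (3): a world point X has camera coordinates R X + t. Camera axes: x right, y down, z forward; pixel columns grow to the right and rows downward; lengths in mm; the calibration is good to about 2 mm. A picture is of the moment at which its call begins. camera_params takes no time and is no camera call.
- r.sign_off(): hands the job in; it is judged then, once.
The state is a dict: "t": time; "joint_pos": joint angles; "joint_vel": joint speeds; "effort": joint torques, N m; "position": TCP position; "eef_rot": TCP orientation; "wrist_force": force on the tool from outside, world axes, zero at the start; "moment": the same for the moment, N m; "gripper_width": opening from 0.0 (shut) to 1.0 (fully open); "gripper_force": force on a finger pad.
Only numpy, scipy, OpenCV 4.12 (cv2) and the standard library are available. Lean on these libraries where they do the work, as an engineer would, in place of code of your own. Each camera call takes 0.05 s, during which the arm holds its last target. There are 200 camera calls.

## Working session

There is one attempt and no reset: what is moved stays moved. The work goes in short steps, Python scripts to look and compute and a tool call to move; the robot and the scene stay as the last step left them, time stands still between calls to the robot, and variables do not carry over. Pictures are saved under pics/ and viewed, at most 10 in all, crops included, and the job is handed in when it is done.

Besides the shell and the picture viewer there is one more tool, called after "Request:" as name(argument=value, ...), one argument or row to a line, values as JSON. jog_arm: Moves the arm, as the interface text tells. Its arguments: {"type":"object","properties":{"plan":{"type":"array"}},"required":["plan"]}

```bash
mkdir -p pics; ls
python3 - <<'E'
from cell import r
import cv2
for n in("scene","top"):
    cv2.imwrite(f"pics/{n}0.png",r.get_image(n)); p=r.camera_params(n); print(n,p)
s=r.state(); print(s); print(r.nose_length)
E
```

```text
pics
scene {'intrinsics': array([[548.75091087,   0.        , 319.93618378],
       [  0.        , 548.75091087, 238.83529162],
       [  0.        ,   0.        ,   1.        ]]), 'distortion': array([0.01246874, 0.        , 0.        , 0.        , 0.        ]), 'R': array([[-0.6859707 , -0.7275536 , -0.01048595],
       [-0.50901244,  0.49011843, -0.7075947 ],
       [ 0.51995243, -0.48005175, -0.70654072]]), 't': array([246.45699551, 358.77500771, 719.20926813])}
top {'intrinsics': array([[457.33997611,   0.        , 321.13541894],
       [  0.        , 457.33997611, 237.97900942],
       [  0.        ,   0.        ,   1.        ]]), 'distortion': array([0.03839103, 0.        , 0.        , 0.        , 0.        ]), 'R': array([[ 4.67727074e-02, -9.98905291e-01,  7.30916940e-04],
       [-9.75855163e-01, -4.58496689e-02, -2.13552120e-01],
       [ 2.13351854e-01,  9.27514172e-03, -9.76931399e-01]]), 't': array([-137.77961714,  492.0301158 ,  824.51050778])}
{'t': 0.1, 'joint_pos': array([62.32470319, 23.59453339, -0.73051398, 91.49932966,  0.32049253,
       64.98926477, -4.70957157]), 'joint_vel': array([-0.05969369, -0.13588618, -0.01763938, -0.19969372, -0.02090091,
        0.08369078, -0.05897597]), 'effort': array([ 3.47881898e-03, -6.01825047e+01,  6.84711915e-01, -3.00087833e+01,
        1.41107026e-02,  6.35506731e-03,  3.58845591e-05]), 'position': array([ 251.71302399, -571.61116926,  244.5461858 ]), 'eef_rot': array([[ 9.15163154e-01,  4.03083105e-01, -6.41859364e-04],
       [ 4.03083608e-01, -9.15162288e-01,  1.26153887e-03],
       [-7.89004796e-05, -1.41323688e-03, -9.99998998e-01]]), 'wrist_force': array([-0.18787364,  0.41532657,  0.1491352 ]), 'moment': array([ 0.02295315, -0.01340996, -0.04836851]), 'gripper_force': 0.0, 'gripper_width': 0.9961833898091316}
14.0
```

View pics/top0.png

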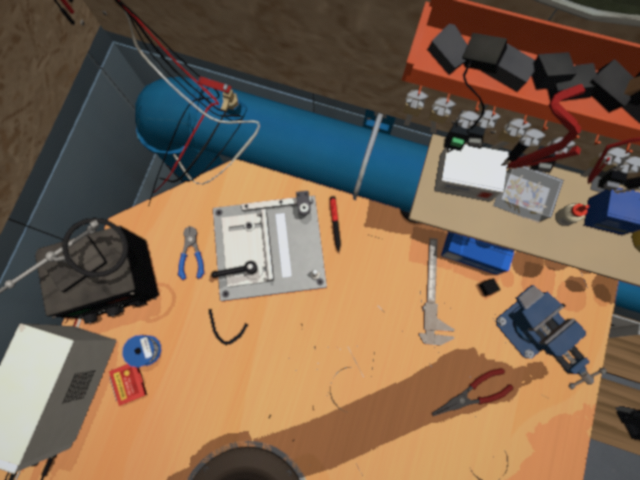

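View pics/scene0.png

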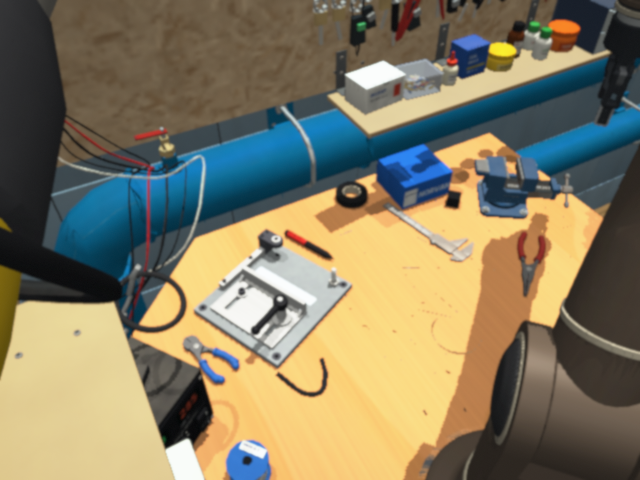

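The top view shows the bed at about u 213–326, v 195–300. The lever axis is near (250,268), with the lever pointing left. The tape strip is near (282,245), and the flange lies just left of it, near (266,235). I'll zoom in on both views.

Run:
```python
import cv2
a=cv2.imread("pics/top0.png")[185:310,200:340]
cv2.imwrite("pics/tc.png",cv2.resize(a,None,fx=4.7,fy=4.7,interpolation=cv2.INTER_CUBIC)[:590])
b=cv2.imread("pics/scene0.png")[225:370,190:360]
cv2.imwrite("pics/sc.png",cv2.resize(b,None,fx=4,fy=4,interpolation=cv2.INTER_CUBIC))
```

```text
(no output)
```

View pics/tc.png

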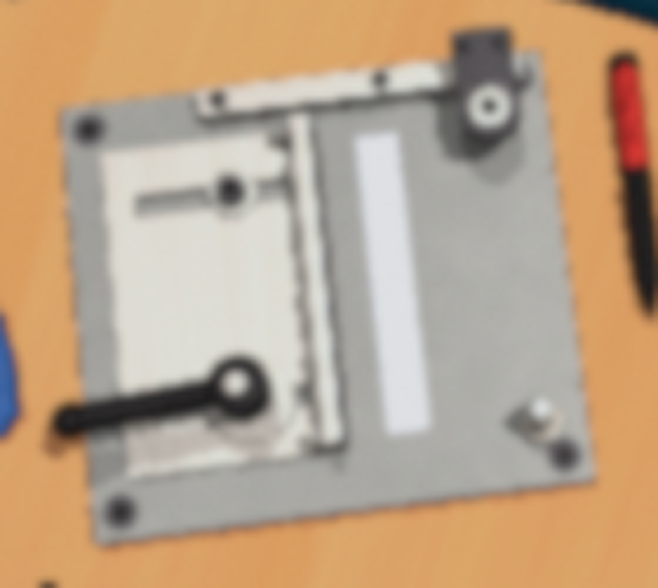

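View pics/sc.png

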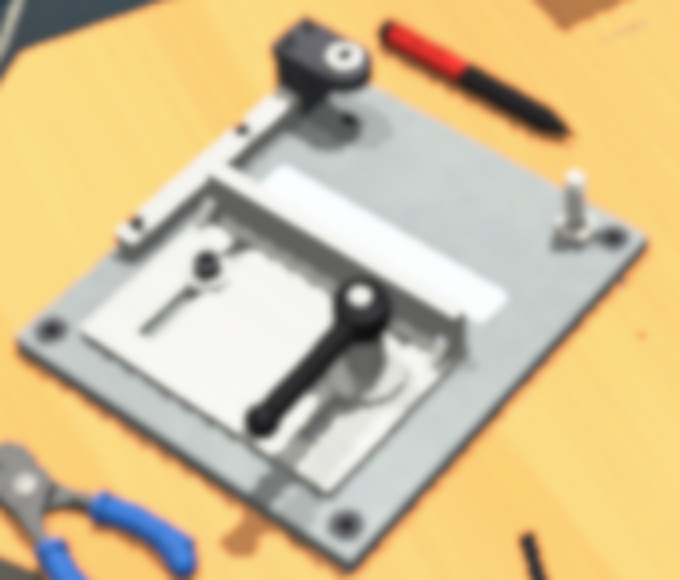

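The crops show the tape's fence-side edge running from (355,137) to (389,434) and the flange's outer top edge from (308,115) to (343,443). The bed corners are clear, and the lever points along jig +x. Next I'll fit the jig pose and rectify the images.

```bash
cat > h.py <<'E'
from cell import r
import numpy as np, cv2
from scipy.optimize import least_squares
def proj(n,P):
    c=r.camera_params(n); rv=cv2.Rodrigues(c["R"])[0]
    return cv2.projectPoints(np.float64(P).reshape(-1,1,3),rv,c["t"],c["intrinsics"],c["distortion"])[0].reshape(-1,2)
def unproj(n,uv,z):
    c=r.camera_params(n); q=cv2.undistortPoints(np.float64(uv).reshape(-1,1,2),c["intrinsics"],c["distortion"]).reshape(-1,2)
    d=np.c_[q,np.ones(len(q))]@c["R"]; C=-c["R"].T@c["t"]
    return C+d*((z-C[2])/d[:,2])[:,None]
def jig2w(p,pose):   # p: Nx3 jig coords (z above desk)
    x,y,a=pose; p=np.float64(p).reshape(-1,3); R=np.array([[np.cos(a),-np.sin(a)],[np.sin(a),np.cos(a)]])
    return np.c_[p[:,:2]@R.T+[x,y],p[:,2]]
def w2jig(p,pose):
    x,y,a=pose; R=np.array([[np.cos(a),-np.sin(a)],[np.sin(a),np.cos(a)]])
    p=np.float64(p).reshape(-1,3); return np.c_[(p[:,:2]-[x,y])@R,p[:,2]]
def rect(n,img,pose,z,s=4,w=(-105,105),h=(-95,95)):
    X,Y=np.meshgrid(np.arange(w[0],w[1],1/s),np.arange(h[0],h[1],1/s))
    m=proj(n,jig2w(np.c_[X.ravel(),Y.ravel(),np.full(X.size,z)],pose)).astype(np.float32).reshape(*X.shape,2)
    return cv2.remap(img,m,None,cv2.INTER_CUBIC)
E
python3 - <<'E'
from h import *
K=np.array([[-105,-95],[105,-95],[105,95],[-105,95]],float)
J=np.c_[K,np.full(4,12)]
tc=np.array([[535,52],[62,110],[98,543],[592,480]])/4.7+[200,185]
sc_=np.array([[18,340],[350,570],[648,240]])/4+[190,225]  # +x-y, +x+y, -x+y  (far-left, near-left, near-right)
W=unproj("top",tc,12); print(W.round(1)); print([np.linalg.norm(W[i]-W[i-1]).round(1) for i in range(4)])
f=lambda q:(proj("top",jig2w(J,q))-tc).ravel()
a=least_squares(f,[W[:,0].mean(),W[:,1].mean(),1.7]); print(a.x,a.fun.round(2))
g=lambda q:(proj("scene",jig2w(J[[1,2,3]],q))-sc_).ravel()
b=least_squares(g,a.x); print(b.x,b.fun.round(2))
np.save("pose.npy",a.x)
top=cv2.imread("pics/top0.png")
for nm,uv,z in(("tape",[[355,137],[389,434]],12),("flange",[[308,115],[343,443]],44),("lever ax/ball",[[240,385],[68,420]],62),("guide",[[230,190]],29)):
    w=unproj("top",np.array(uv)/4.7+[200,185],z); print(nm,w.round(1).tolist(),w2jig(w,a.x).round(1).tolist())
im=np.hstack([rect(n,cv2.imread(f"pics/{n}0.png"),p,12,s=1.8) for n,p in(("top",a.x),("scene",b.x))]); cv2.imwrite("pics/rect.png",im)
E
```

```text
[[ 594.2  -95.1   12. ]
 [ 558.2  108.1   12. ]
 [ 373.2   75.1   12. ]
 [ 408.7 -128.3   12. ]]
[np.float64(188.4), np.float64(206.4), np.float64(187.9), np.float64(206.4)]
[483.68677451 -10.05450515   1.74596933] [ 0.91 -0.59 -0.83 -0.4  -0.93  0.66  0.88  0.16]
[481.12333334  -5.90155147   1.74182641] [-1.41  0.02  0.19 -0.23  1.25 -0.1 ]
tape [[552.1, -19.2, 12.0], [424.0, -42.3, 12.0]] [[-21.0, -65.8, 12.0], [-21.3, 64.4, 12.0]]
flange [[552.1, -2.7, 44.0], [415.4, -26.8, 44.0]] [[-4.7, -68.7, 44.0], [-4.6, 70.1, 44.0]]
lever ax/ball [[434.5, 13.7, 62.0], [417.4, 80.5, 62.0]] [[32.0, 44.3, 62.0], [100.8, 49.5, 62.0]]
guide [[522.0, 29.9, 29.0]] [[32.6, -44.6, 29.0]]
```

View pics/rect.png

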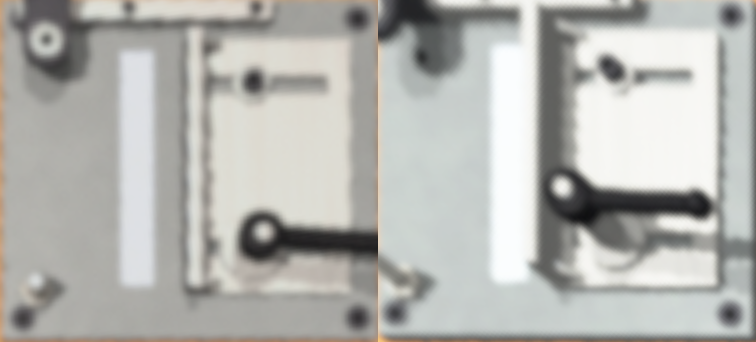

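The rectified views agree with each other. The tape edge is at jig x ≈ -21.2 and the face at ≈ -4.6, so the fence has to go about 16.5 mm to -x. The lever points along +x (left), and clockwise takes it away from the robot. Now sub-pixel edges and the first move.

```bash
cat >> h.py <<'E'
def edge(n,img,pose,z,x0,ys,sign,rng=5,s=10):
    """jig x of strongest gradient (sign) near x0, for strips of y"""
    out=[]
    for ya,yb in ys:
        p=rect(n,img,pose,z,s,(x0-rng,x0+rng),(ya,yb)).astype(float).mean(axis=(0,2))
        g=np.clip(sign*np.gradient(cv2.GaussianBlur(p[None],(0,0),5)[0]),0,None); k=g.argmax(); sl=slice(max(0,k-15),k+16)
        out.append(x0-rng+(np.arange(len(p))[sl]*g[sl]).sum()/g[sl].sum()/s)
    return np.round(out,2)
YS=[(-60,-40),(-40,-20),(-20,0),(0,20),(20,40),(40,60)]
def togo(xyz,yaw):  # shift in tool axes and turn to a tool-down pose, tool x at world angle yaw (deg)
    s=r.state(); R=np.array(s["eef_rot"]); c,q=np.cos(np.radians(yaw)),np.sin(np.radians(yaw))
    G=np.array([[c,q,0],[q,-c,0],[0,0,-1]])
    print("pos",s["position"].round(1),"shift",(R.T@(np.array(xyz)-s["position"])).round(1),"rot",cv2.Rodrigues(R.T@G)[0].ravel().round(3),"t",s["t"],"F",s["wrist_force"].round(1),"J",s["joint_pos"].round())
E
python3 - <<'E'
from h import *
a=np.load("pose.npy"); t=cv2.imread("pics/top0.png"); sc=cv2.imread("pics/scene0.png")
for n,im in(("top",t),("scene",sc)):
  print(n,"tape+x",edge(n,im,a,12,-21,YS,-1),"tape-x",edge(n,im,a,12,-39,YS,1))
  print("flange outer",edge(n,im,a,44,-4.6,YS,1),"inner",edge(n,im,a,44,3.4,YS,-1))
f=jig2w([-.6,0,37],a)[0]; print(f); togo([f[0],f[1],120],np.degrees(a[2])-90)
E
```

```text
top tape+x [-19.8  -19.81 -19.79 -19.79 -19.79 -19.78] tape-x [-38.5  -38.6  -38.59 -38.39 -38.49 -38.4 ]
flange outer [-3.49 -3.39 -3.48 -3.38 -3.37 -3.37] inner [3.62 3.59 3.48 3.58 3.5  4.06]
scene tape+x [-17.29 -17.33 -17.29 -17.35 -17.37 -17.45] tape-x [-38.1  -38.   -38.09 -37.99 -38.   -37.9 ]
flange outer [-2.1    nan -7.74   nan   nan -7.95] inner [6.72 6.76 6.72 6.72 6.72 6.71]
[483.79134161 -10.645323    37.        ]
pos [ 251.7 -571.6  244.5] shift [ 438.5 -419.7  125.1] rot [-0.001  0.     0.24 ] t 0.1 F [-0.2  0.4  0.1] J [62. 24. -1. 91.  0. 65. -5.]h.py:27: RuntimeWarning: invalid value encountered in scalar divide
  out.append(x0-rng+(np.arange(len(p))[sl]*g[sl]).sum()/g[sl].sum()/s)
```

Request:
jog_arm(
  plan=[44,-42,12,0,0,0.024,1,88,-84,25,0,0,0.048,1,132,-126,37,0,0,0.072,1,175,-168,50,0,0,0.096,1,219,-210,62,0,0,0.12,0.6,263,-252,75,0,0,0.144,0.6,307,-294,87,0,0,0.168,0.6,351,-336,100,0,0,0.192,0.6,395,-378,112,0,0,0.216,0.6,438.5,-419.7,125.1,0,0,0.24,0.6],
)

```text
t: 1.1
position: [439.5, -117.7, 144.3]
eef_rot: [[0.985, 0.173, 0.0], [0.173, -0.985, -0.0], [0.0, 0.0, -1.0]]
wrist_force: [1.2, -0.5, -0.1]
gripper_width: 0.604
gripper_force: 0.0
```

Run:
```python
from h import *
a=np.load("pose.npy");f=jig2w([0,0,37],a)[0]; print(f); togo(f,np.degrees(a[2])-90); print(r.state()["gripper_width"])
```

```text
[483.68677451 -10.05450515  37.        ]
pos [ 439.5 -117.7  144.3] shift [ 62.1 -98.4 107.3] rot [ 0.    -0.    -0.002] t 1.1 F [ 1.2 -0.5 -0.1] J [ 21.  15. -14. 120.   5.  45. -76.]
0.6037486669141607
```

Request:
jog_arm(
  plan=[20,-33,10,0,0,0,0.6,40,-66,20,0,0,0,0.6,62,-98,30,0,0,0,0.6,62,-98,35,0,0,0,0.6,62,-98,40,0,0,0,0.6,62,-98,40,0,0,0,0.6,62,-98,40,0,0,0,0.6,62,-98,40,0,0,0,0.6,62,-98,40,0,0,0,0.6,62,-98,40,0,0,0,0.6],
)

```text
t: 2.1
position: [483.2, -12.6, 104.9]
eef_rot: [[0.985, 0.173, 0.001], [0.173, -0.985, -0.0], [0.001, 0.0, -1.0]]
wrist_force: [0.1, 0.8, 0.6]
gripper_width: 0.599
gripper_force: 0.0
```

Run:
```python
from h import *
a=np.load("pose.npy");f=jig2w([0,0,37],a)[0]; togo(f,np.degrees(a[2])-90); print(r.state()["gripper_width"])
```

```text
pos [483.2 -12.6 104.9] shift [ 0.9 -2.5 67.9] rot [ 0.    -0.001 -0.001] t 2.1 F [0.1 0.8 0.6] J [  8.  21. -15. 118.   8.  42. -92.]
0.5985225313042911
```

Request:
jog_arm(
  plan=[1,-2.5,20,0,0,0,0.6,1,-2.5,35,0,0,0,0.6,1,-2.5,50,0,0,0,0.6,1,-2.5,60,0,0,0,0.6,1,-2.5,67,0,0,0,0.6,1,-2.5,67,0,0,0,0.4,1,-2.5,67,0,0,0,0,1,-2.5,67,0,0,0,0,1,-2.5,67,0,0,0,0,1,-2.5,67,0,0,0,0],
)

```text
t: 3.1
position: [484.2, -9.4, 38.4]
eef_rot: [[0.985, 0.174, 0.001], [0.174, -0.985, -0.0], [0.001, 0.0, -1.0]]
wrist_force: [-1.1, 1.0, 6.4]
gripper_width: 0.075
gripper_force: 60.6
```

```bash
cat > m.py <<'E'
from h import *
import sys
a=np.load("pose.npy"); k=sys.argv[1]; x=float(sys.argv[2]); t=r.get_image("top"); sc=r.get_image("scene"); cv2.imwrite(f"pics/t{k}.png",t); cv2.imwrite(f"pics/s{k}.png",sc)
Y2=[(-62,-50),(-50,-38),(-38,-26),(26,38),(38,50),(50,62)]
print("tape-x",edge("top",t,a,12,-39,YS,1),"tape+x",edge("top",t,a,12,-21,YS,-1)); print("flange o",edge("top",t,a,44,x,Y2,1,4),"i",edge("top",t,a,44,x+7.5,Y2,-1,4)); print("scene flange i",edge("scene",sc,a,44,x+10.5,Y2,-1,4))
s=r.state(); print(s["t"],s["position"].round(2),w2jig(s["position"],a).round(2),s["wrist_force"].round(1),s["gripper_width"],s["gripper_force"])
E
python3 m.py 1 -3.5
```

```text
tape-x [-39.49 -42.69 -42.94 -39.   -39.01 -38.9 ] tape+x [-25.05 -18.   -24.2  -17.91 -17.96 -18.73]
flange o [-5.01 -3.57 -5.55 -5.92   nan -1.01] i [ nan  nan  nan 1.66 1.12  nan]
scene flange i [6.9  4.25 4.54 5.51 5.32 5.4 ]
3.2 [484.2   -9.46  38.39] [[ 0.5  -0.6  38.39]] [-0.4  0.7  6.1] 0.07406011571536629 60.57618856430054h.py:27: RuntimeWarning: invalid value encountered in scalar divide
  out.append(x0-rng+(np.arange(len(p))[sl]*g[sl]).sum()/g[sl].sum()/s)
```

Request:
jog_arm(
  plan=[0,2,0,0,0,0,0,0,4,0,0,0,0,0,0,6,0,0,0,0,0,0,8,0,0,0,0,0,0,10,0,0,0,0,0,0,12,0,0,0,0,0,0,14,0,0,0,0,0,0,16.5,0,0,0,0,0,0,16.5,0,0,0,0,0,0,16.5,0,0,0,0,0],
)

```text
t: 4.2
position: [487.4, -24.6, 38.4]
eef_rot: [[0.985, 0.175, 0.002], [0.175, -0.985, 0.001], [0.002, -0.001, -1.0]]
wrist_force: [0.1, 3.8, 5.6]
gripper_width: 0.077
gripper_force: 60.5
```

```bash
python3 m.py 2 -20 2>/dev/null | tail -1
```

```text
4.3 [487.36 -24.6   38.4 ] [[-14.96  -1.08  38.4 ]] [0.7 3.5 5.2] 0.07659927683824108 60.5386608839035
```

Request:
jog_arm(
  plan=[0,0.5,0,0,0,0,0,0,1,0,0,0,0,0,0,1,0,0,0,0,0,0,1,0,0,0,0,0.2,0,1,0,0,0,0,0.5,0,1,0,0,0,0,0.6,0,1,-15,0,0,0,0.6,0,1,-45,0,0,0,0.6,0,1,-90,0,0,0,0.6,0,1,-130,0,0,0,0.6],
)

```text
t: 5.3
position: [486.4, -27.0, 169.1]
eef_rot: [[0.985, 0.174, -0.001], [0.174, -0.985, 0.0], [-0.001, -0.0, -1.0]]
wrist_force: [2.4, -0.1, -0.3]
gripper_width: 0.604
gripper_force: 0.0
```

Request:
jog_arm(
  plan=[-25,35,0,0,0,0,0.6,-50,70,0,0,0,0,0.6,-75,105,0,0,0,0,0.6,-100,140,0,0,0,0,0.6,-120,175,0,0,0,0,0.6,-145,210,0,0,0,0,0.6,-165,245,0,0,0,0,0.6,-188,276,0,0,0,0,0.6,-188,276,0,0,0,0,0.6,-188,276,0,0,0,0,0.6],
)

```text
t: 6.3
position: [348.9, -331.9, 167.5]
eef_rot: [[0.985, 0.171, -0.0], [0.171, -0.985, 0.0], [-0.0, -0.0, -1.0]]
wrist_force: [0.6, 0.0, -0.6]
gripper_width: 0.597
gripper_force: 0.0
```

```bash
python3 m.py 3 -20
python3 - <<'E'
from h import *
a=np.load("pose.npy");im=np.hstack([rect(n,cv2.imread(f"pics/{n[0]}3.png"),a,z,s=1.8) for n,z in(("top",12),("scene",12))]); cv2.imwrite("pics/rect3.png",im)
E
```

```text
tape-x [-38.98 -39.09 -39.   -38.88 -39.01 -38.91] tape+x [-21.95 -21.87 -21.87 -21.87 -21.87 -21.87]
flange o [-20.34 -20.22 -20.05 -20.22 -20.21 -20.12] i [-13.77 -12.85 -13.5  -13.78 -13.11 -13.6 ]
scene flange i [-10.   -10.   -10.09 -10.3  -10.3  -10.39]
6.4 [ 349.98 -330.35  167.51] [[-292.09  187.48  167.51]] [ 1.  -1.2 -1.2] 0.6009787661813304 0.0
```

View pics/rect3.png

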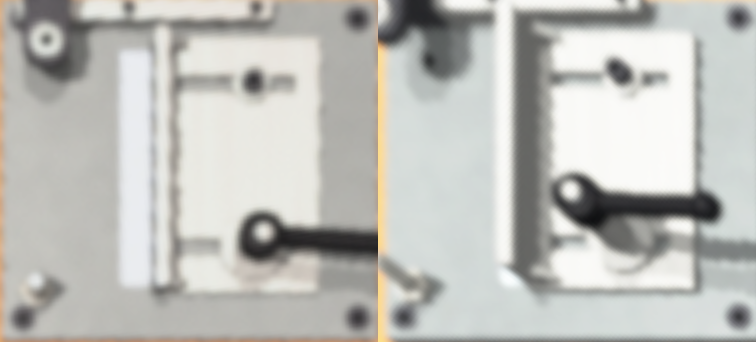

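The view shows the flange right at the tape's edge. I'll fit a blurred profile model to measure the remaining offset.

```bash
cat > fit.py <<'E'
from h import *
import sys
a=np.load("pose.npy"); C=-r.camera_params("top")["R"].T@r.camera_params("top")["t"]; cam=w2jig(C,a)[0]
def up(x,z): return cam[0]+(x-cam[0])*(cam[2]-12)/(cam[2]-z)   # apparent x on plane z=12
from scipy.special import erf
def fit(fn,face0,ys):
    img=cv2.imread(fn); res=[]
    for ya,yb in ys:
        s=5; p=rect("top",img,a,12,s,(-50,face0+9),(ya,yb)).astype(float).mean(axis=(0,2)); x=-50+np.arange(len(p))/s
        def mod(q):
            xl,xf,B,T,D,F,sg=q[:7]; xe=xl+18
            e=[xl,min(xe,xf)]; lv=[B,T]
            if xf>xe: e+= [xf]; lv+=[B]
            e+=[up(xf,44)]; lv+=[D,F]
            m=np.full(len(x),lv[0])
            for k,v0,v1 in zip(e,lv[:-1],lv[1:]): m=m+(v1-v0)*.5*(1+erf((x-k)/(1.414*sg)))
            return m
        k=x<up(face0+4,44)
        best=min((least_squares(lambda q:(mod(q)-p)[k],[-38.3,face0+d,150,220,120,210,1],diff_step=1e-4,bounds=([-50,-30,80,150,0,150,.3],[-30,5,220,260,200,260,4])) for d in(-1,-.5,0,.5,1)),key=lambda o:o.cost)
        q=best.x; res.append([q[0]+18,q[1],q[1]-q[0]-18,np.sqrt(2*best.cost/k.sum()),*q[2:]])
    return np.round(res,2)
if __name__=="__main__":
    Y=[(-62,-45),(-45,-28),(-28,-10),(-10,10),(10,28),(28,45),(45,62)]
    for fn,f in zip(sys.argv[1::2],sys.argv[2::2]): print(fn); print(fit(fn,float(f),Y))
E
python3 fit.py pics/top0.png -4 pics/t3.png -20
```

```text
pics/top0.png
[[-20.19  -4.15  16.04   1.72 164.5  225.83  80.24 217.82   2.1 ]
 [-20.27  -4.09  16.18   1.93 166.12 226.29  83.12 220.43   2.19]
 [-20.2   -4.21  15.99   1.87 167.77 226.02  77.57 219.75   2.16]
 [-20.14  -4.04  16.1    1.88 167.91 225.8   79.58 220.34   2.13]
 [-20.09  -4.07  16.02   1.85 167.98 225.93  82.42 220.43   2.12]
 [-20.18  -4.04  16.14   2.17 169.35 226.08  78.02 220.22   2.12]
 [-20.04  -3.83  16.21   1.49 170.82 224.97  90.42 218.22   2.03]]
pics/t3.png
[[-20.64 -21.14  -0.5    0.71 181.65 236.15 142.1  228.84   1.8 ]
 [-20.86 -21.1   -0.24   0.56 183.28 236.07 143.84 229.7    1.81]
 [-20.7  -21.11  -0.41   0.68 185.26 236.04 145.45 229.72   1.76]
 [-20.69 -21.09  -0.41   0.65 185.16 235.73 144.03 230.04   1.75]
 [-20.52 -21.1   -0.58   0.7  185.86 236.01 145.81 230.15   1.74]
 [-20.68 -21.1   -0.42   0.64 187.7  236.1  145.8  230.42   1.74]
 [-20.62 -21.09  -0.47   0.67 187.53 235.39 142.9  229.19   1.77]]
```

The fence is parallel to the tape but about 0.5 mm past the mark. I'll re-pinch it and bring it back.

Run:
```python
from h import *
a=np.load("pose.npy");f=jig2w([-15.6,0,38],a)[0]; togo(f,np.degrees(a[2])-90)
```

```text
pos [ 350.  -330.3  167.5] shift [ 187.6 -276.3  129.7] rot [-0.001 -0.     0.001] t 6.4 F [ 1.  -1.2 -1.2] J [ 43.  15.  -6. 116.   2.  49. -44.]
```

Request:
jog_arm(
  plan=[25,-35,0,0,0,0,0.5,50,-70,0,0,0,0,0.5,75,-105,0,0,0,0,0.5,100,-140,0,0,0,0,0.5,125,-180,10,0,0,0,0.5,150,-220,20,0,0,0,0.5,170,-255,30,0,0,0,0.5,187.6,-276.3,50,0,0,0,0.5,187.6,-276.3,60,0,0,0,0.5,187.6,-276.3,60,0,0,0,0.5],
)

```text
t: 7.4
position: [485.1, -25.0, 106.3]
eef_rot: [[0.984, 0.178, -0.003], [0.178, -0.984, 0.0], [-0.003, -0.001, -1.0]]
wrist_force: [-0.4, 0.1, 0.5]
gripper_width: 0.504
gripper_force: 0.0
```

Run:
```python
from h import *
a=np.load("pose.npy");f=jig2w([-15.6,0,38],a)[0]; togo(f,np.degrees(a[2])-90)
```

```text
pos [485.1 -25.  106.3] shift [ 1.5  0.7 68.3] rot [-0.001  0.003  0.003] t 7.4 F [-0.4  0.1  0.5] J [ 10.  21. -15. 118.   8.  42. -90.]
```

Request:
jog_arm(
  plan=[0.5,0,20,0,0,0,0.5,0.5,0,35,0,0,0,0.5,0.5,0,50,0,0,0,0.5,0.5,0,60,0,0,0,0.5,0.5,0,67,0,0,0,0.5,0.5,0,67,0,0,0,0.5,0.5,0,67,0,0,0,0.5,0.5,0,67,0,0,0,0.5,0.5,0,67,0,0,0,0.5,0.5,0,67,0,0,0,0.5],
)

```text
t: 8.4
position: [487.0, -26.5, 41.0]
eef_rot: [[0.985, 0.174, 0.001], [0.174, -0.985, -0.0], [0.001, 0.0, -1.0]]
wrist_force: [0.2, 0.2, 0.3]
gripper_width: 0.501
gripper_force: 0.0
```

```bash
python3 m.py 4 -20 2>/dev/null | tail -1
```

```text
8.5 [486.96 -26.48  40.89] [[-16.75  -0.36  40.89]] [ 0.3 -0.3 -0.1] 0.5044149893328957 0.0
```

Request:
jog_arm(
  plan=[0,-1.2,0,0,0,0,0.5,0,-1.2,0,0,0,0,0.5,0,-1.2,0,0,0,0,0.5,0,-1.2,0,0,0,0,0.2,0,-1.2,0,0,0,0,0,0,-1.2,0,0,0,0,0,0,-1.2,0,0,0,0,0,0,-1.2,0,0,0,0,0,0,-1.2,0,0,0,0,0,0,-1.2,0,0,0,0,0],
)

```text
t: 9.5
position: [486.6, -25.4, 40.8]
eef_rot: [[0.985, 0.174, 0.0], [0.174, -0.985, -0.0], [0.0, 0.0, -1.0]]
wrist_force: [-0.1, -1.6, 5.6]
gripper_width: 0.072
gripper_force: 60.0
```

```bash
python3 m.py 5 -20 2>/dev/null | tail -1
```

```text
9.6 [486.63 -25.4   40.79] [[-15.63  -0.23  40.79]] [-1.2 -0.8  6. ] 0.07413422135025216 59.98577356338501
```

Request:
jog_arm(
  plan=[0,-0.2,0,0,0,0,0,0,-0.2,0,0,0,0,0,0,-0.2,0,0,0,0,0.2,0,-0.2,0,0,0,0,0.5,0,0,0,0,0,0,0.6,0,0,-15,0,0,0,0.6,0,0,-45,0,0,0,0.6,0,0,-90,0,0,0,0.6,-10,10,-130,0,0,0,0.6,-30,40,-130,0,0,0,0.6],
)

```text
t: 10.6
position: [467.8, -67.6, 175.7]
eef_rot: [[0.984, 0.179, 0.01], [0.179, -0.984, 0.0], [0.01, 0.001, -1.0]]
wrist_force: [1.2, -0.7, 0.3]
gripper_width: 0.598
gripper_force: 0.0
```

Request:
jog_arm(
  plan=[-25,35,0,0,0,0,0.3,-50,70,0,0,0,0,0.3,-75,105,0,0,0,0,0.3,-100,140,0,0,0,0,0.3,-120,175,0,0,0,0,0.3,-145,210,0,0,0,0,0.3,-160,236,0,0,0,0,0.3,-160,236,0,0,0,0,0.3,-160,236,0,0,0,0,0.3,-160,236,0,0,0,0,0.3],
)

```text
t: 11.6
position: [348.0, -329.0, 170.5]
eef_rot: [[0.985, 0.175, -0.0], [0.175, -0.985, 0.001], [0.0, -0.001, -1.0]]
wrist_force: [0.6, 0.2, 0.3]
gripper_width: 0.3
gripper_force: 0.0
```

```bash
python3 m.py 6 -20 2>/dev/null ; python3 fit.py pics/t6.png -20
python3 - <<'E'
from h import *
# lever: dark pixel centroid profile in z=65 and axis
a=np.load("pose.npy"); 
for z in (62,65,68):
  g=cv2.cvtColor(rect("top",cv2.imread("pics/t6.png"),a,z,2,(-20,130),(0,95)),cv2.COLOR_BGR2GRAY)
  for x in (65,75,85,95): 
    c=np.clip(110-g[:, (x+20)*2-6:(x+20)*2+6].astype(float).mean(1),0,None); print(z,x,round((c*np.arange(len(c))).sum()/c.sum()/2,1))
E
```

```text
tape-x [-38.99 -39.09 -39.   -38.8  -39.   -38.91] tape+x [-21.95 -21.88 -21.86 -21.87 -21.87 -21.85]
flange o [-20.34 -20.23 -20.05 -20.21 -20.21 -20.05] i [-13.76 -12.85 -13.41 -13.69 -13.11 -13.59]
scene flange i [-10.   -10.   -10.09 -10.29 -10.3  -10.39]
11.7 [ 348.14 -328.97  170.61] [[-290.41  189.05  170.61]] [ 0.1 -0.8 -0.4] 0.29795882398972584 0.0
pics/t6.png
[[-2.0670e+01 -2.1150e+01 -4.8000e-01  7.8000e-01  1.8190e+02  2.3625e+02
   1.4270e+02  2.2894e+02  1.8000e+00]
 [-2.0870e+01 -2.1100e+01 -2.3000e-01  6.0000e-01  1.8346e+02  2.3617e+02
   1.4447e+02  2.2986e+02  1.8100e+00]
 [-2.0690e+01 -2.1120e+01 -4.3000e-01  7.1000e-01  1.8549e+02  2.3614e+02
   1.4544e+02  2.2982e+02  1.7600e+00]
 [-2.0700e+01 -2.1080e+01 -3.9000e-01  6.2000e-01  1.8542e+02  2.3581e+02
   1.4622e+02  2.3017e+02  1.7600e+00]
 [-2.0530e+01 -2.1080e+01 -5.5000e-01  6.5000e-01  1.8611e+02  2.3617e+02
   1.4517e+02  2.3029e+02  1.7400e+00]
 [-2.0680e+01 -2.1070e+01 -4.0000e-01  6.3000e-01  1.8798e+02  2.3623e+02
   1.4581e+02  2.3057e+02  1.7600e+00]
 [-2.0600e+01 -2.1090e+01 -4.9000e-01  6.4000e-01  1.8781e+02  2.3547e+02
   1.4195e+02  2.2952e+02  1.7600e+00]]
62 65 47.1
62 75 48.1
62 85 59.2
62 95 49.4
65 65 47.7
65 75 48.7
65 85 59.0
65 95 49.9
68 65 48.3
68 75 49.2
68 85 58.4
68 95 50.5
```

The fence has not moved, and it is still about 0.45 mm past the mark. One more small nudge.

Request:
jog_arm(
  plan=[25,-35,0,0,0,0,0.3,50,-70,0,0,0,0,0.3,75,-105,0,0,0,0,0.3,100,-140,0,0,0,0,0.3,125,-180,10,0,0,0,0.4,150,-220,20,0,0,0,0.5,170,-255,30,0,0,0,0.5,187.6,-276,50,0,0,0,0.5,187.6,-276,62,0,0,0,0.5,187.6,-276,62,0,0,0,0.5],
)

```text
t: 12.7
position: [482.9, -24.6, 107.1]
eef_rot: [[0.984, 0.177, -0.003], [0.177, -0.984, 0.0], [-0.003, -0.001, -1.0]]
wrist_force: [0.2, 0.2, -0.1]
gripper_width: 0.499
gripper_force: 0.0
```

Run:
```python
from h import *
a=np.load("pose.npy");f=jig2w([-15.4,0,39],a)[0]; togo(f,np.degrees(a[2])-90)
```

```text
pos [482.9 -24.6 107.1] shift [ 3.5  1.3 68.1] rot [-0.001  0.003  0.003] t 12.7 F [ 0.2  0.2 -0.1] J [ 10.  21. -15. 118.   8.  42. -90.]
```

Request:
jog_arm(
  plan=[2.5,-0.6,20,0,0,0,0.5,2.5,-0.6,35,0,0,0,0.5,2.5,-0.6,50,0,0,0,0.5,2.5,-0.6,62,0,0,0,0.5,2.5,-0.6,68,0,0,0,0.5,2.5,-0.6,68,0,0,0,0.5,2.5,-0.6,68,0,0,0,0.2,2.5,-0.6,68,0,0,0,0,2.5,-0.6,68,0,0,0,0,2.5,-0.6,68,0,0,0,0],
)

```text
t: 13.7
position: [487.1, -24.8, 41.5]
eef_rot: [[0.985, 0.174, 0.001], [0.174, -0.985, -0.0], [0.001, 0.0, -1.0]]
wrist_force: [-0.6, 0.4, 6.6]
gripper_width: 0.075
gripper_force: 59.5
```

```bash
python3 m.py 7 -20 2>/dev/null | tail -1
```

```text
13.8 [487.1  -24.8   41.47] [[-15.11  -0.79  41.47]] [-0.1 -0.4  6.6] 0.07421155942754651 59.549683928489685
```

Request:
jog_arm(
  plan=[0,-0.2,0,0,0,0,0,0,-0.4,0,0,0,0,0,0,-0.4,0,0,0,0,0,0,-0.4,0,0,0,0,0.2,0,-0.4,0,0,0,0,0.5,0,0,-15,0,0,0,0.6,0,0,-45,0,0,0,0.6,0,0,-90,0,0,0,0.6,-10,10,-130,0,0,0,0.6,-30,40,-130,0,0,0,0.6],
)

```text
t: 14.8
position: [467.8, -66.9, 175.7]
eef_rot: [[0.984, 0.179, 0.01], [0.179, -0.984, 0.001], [0.01, 0.001, -1.0]]
wrist_force: [-0.2, -1.0, -0.4]
gripper_width: 0.596
gripper_force: 0.0
```

Request:
jog_arm(
  plan=[-25,35,0,0,0,0,0.3,-50,70,0,0,0,0,0.3,-75,105,0,0,0,0,0.3,-100,140,0,0,0,0,0.3,-120,175,0,0,0,0,0.3,-145,210,0,0,0,0,0.3,-160,236,0,0,0,0,0.3,-160,236,0,0,0,0,0.3,-160,236,0,0,0,0,0.3,-160,236,0,0,0,0,0.3],
)

```text
t: 15.8
position: [348.0, -328.4, 170.5]
eef_rot: [[0.985, 0.175, 0.0], [0.175, -0.985, 0.001], [0.0, -0.001, -1.0]]
wrist_force: [0.1, 0.5, 0.1]
gripper_width: 0.297
gripper_force: 0.0
```

```bash
python3 m.py 8 -20 2>/dev/null ; python3 fit.py pics/t8.png -20 | cut -c1-50
python3 - <<'E'
from h import *
a=np.load("pose.npy")
# lever_end 85% : approach above straddle at lever angle -0.07 from jig +x toward +y, radius 58
ph=0.075; f=jig2w([32.5+58*np.cos(ph),44.5+58*np.sin(ph),140],a)[0]; print(f); togo(f,np.degrees(a[2]+ph))
E
```

```text
tape-x [-38.98 -39.09 -38.99 -38.8  -39.   -38.91] tape+x [-21.39 -21.38 -21.38 -21.38 -21.37 -21.36]
flange o [-20.1  -19.57 -19.63 -19.72 -19.56 -19.7 ] i [-12.76 -12.7  -13.19 -12.85 -12.98 -12.83]
scene flange i [-9.49 -9.59 -9.59 -9.79 -9.79 -9.79]
15.9 [ 348.15 -328.31  170.64] [[-289.77  188.93  170.64]] [ 0.5 -0.6 -0.4] 0.3016267361515917 0.0
pics/t8.png
[[-2.0660e+01 -2.0600e+01  6.0000e-02  6.9000e-01 
   1.3938e+02  2.2959e+02  1.8000e+00]
 [-2.0840e+01 -2.0480e+01  3.6000e-01  5.2000e-01 
   1.4539e+02  2.3054e+02  1.8000e+00]
 [-2.0690e+01 -2.0600e+01  9.0000e-02  6.1000e-01 
   1.3961e+02  2.3091e+02  1.7800e+00]
 [-2.0680e+01 -2.0600e+01  8.0000e-02  5.2000e-01 
   1.4129e+02  2.3120e+02  1.7600e+00]
 [-2.0530e+01 -2.0580e+01 -5.0000e-02  6.3000e-01 
   1.3602e+02  2.3115e+02  1.7700e+00]
 [-2.0670e+01 -2.0510e+01  1.6000e-01  5.8000e-01 
   1.3795e+02  2.3141e+02  1.7700e+00]
 [-2.0610e+01 -2.0510e+01  1.0000e-01  5.2000e-01 
   1.3542e+02  2.3017e+02  1.7700e+00]]
[419.84458192  70.38717209 140.        ]
pos [ 348.1 -328.3  170.6] shift [ 140.8 -379.8   30.8] rot [-0.    -0.    -1.644] t 15.9 F [ 0.5 -0.6 -0.4] J [ 42.  15.  -6. 116.   2.  50. -44.]
```

The offset is now about 0.1 mm all along the face. Next is the lever: I'll straddle it and swing it clockwise.

Request:
jog_arm(
  plan=[14,-38,0,0,0,-0.14,0.3,28,-76,0,0,0,-0.28,0.3,42,-114,0,0,0,-0.42,0.3,56,-152,0,0,0,-0.56,0.3,70,-190,0,0,0,-0.7,0.3,84,-228,0,0,0,-0.84,0.3,98,-266,0,0,0,-0.98,0.3,112,-304,0,0,0,-1.12,0.3,126,-342,0,0,0,-1.26,0.3,141,-380,10,0,0,-1.4,0.3],
)

```text
t: 16.9
position: [420.8, 71.8, 161.7]
eef_rot: [[-0.011, 1.0, 0.003], [1.0, 0.011, -0.0], [-0.0, 0.003, -1.0]]
wrist_force: [1.2, -0.5, -0.5]
gripper_width: 0.302
gripper_force: 0.0
```

```bash
cat > lv.py <<'E'
from h import *
import sys
a=np.load("pose.npy"); AX=np.array([32.7,44.7])
def tgt(ph,z=62,rad=58): # ph clockwise angle from jig +x
    return jig2w([AX[0]+rad*np.cos(ph),AX[1]-rad*np.sin(ph),z],a)[0], np.degrees(a[2]-ph)
def rows(phs,z=62,rad=58):
    s=r.state(); R=np.array(s["eef_rot"]); out=[]
    for ph in phs:
        p,yaw=tgt(ph,z,rad); c,q=np.cos(np.radians(yaw)),np.sin(np.radians(yaw)); G=np.array([[c,q,0],[q,-c,0],[0,0,-1]])
        out.append([*(R.T@(p-s["position"])).round(1),*cv2.Rodrigues(R.T@G)[0].ravel().round(3)])
    for o in out: print([float(v) for v in o])
def now():
    s=r.state(); j=w2jig(s["position"],a)[0]; d=j[:2]-AX; ph=np.arctan2(-d[1],d[0]); F=np.array(s["wrist_force"])
    aa=a[2]; fj=np.array([[np.cos(aa),np.sin(aa)],[-np.sin(aa),np.cos(aa)]])@F[:2]; tang=np.array([-np.sin(ph),-np.cos(ph)])
    x=np.array(s["eef_rot"])[:,0]; yawph=a[2]-np.arctan2(x[1],x[0])
    print("t",s["t"],"jig",j.round(1),"r",np.hypot(*d).round(1),"phi",ph.round(3),"toolphi",round(float((yawph+np.pi)%(2*np.pi)-np.pi),3),"push",-(fj@tang).round(2),"F",F.round(1),"J7",s["joint_pos"][6].round())
if __name__=="__main__":
    now(); rows(eval(sys.argv[1]),*map(float,sys.argv[2:]))
E
python3 lv.py "[-.075]" 120
```

```text
t 16.9 jig [ 91.6  47.7 161.7] r 59.0 phi -0.05 toolphi 0.164 push -1.05 F [ 1.2 -0.5 -0.5] J7 -25.0
[-1.3, -1.3, 41.7, 0.003, 0.0, -0.239]
```

Request:
jog_arm(
  plan=[-1.3,-1.3,15,0,0,-0.12,0.45,-1.3,-1.3,30,0,0,-0.24,0.45,-1.3,-1.3,45,0,0,-0.24,0.45,-1.3,-1.3,60,0,0,-0.24,0.45,-1.3,-1.3,75,0,0,-0.24,0.45,-1.3,-1.3,85,0,0,-0.24,0.45,-1.3,-1.3,93,0,0,-0.24,0.45,-1.3,-1.3,99,0,0,-0.24,0.45,-1.3,-1.3,99,0,0,-0.24,0.4,-1.3,-1.3,99,0,0,-0.24,0.3],
)

```text
t: 17.9
position: [419.1, 68.0, 61.9]
eef_rot: [[-0.242, 0.97, 0.0], [0.97, 0.242, -0.0], [-0.0, 0.0, -1.0]]
wrist_force: [-0.5, -0.4, -0.4]
gripper_width: 0.299
gripper_force: 0.0
```

```bash
python3 lv.py "np.arange(0,.81,.089)"
python3 - <<'E'
from h import *
b=r.get_image("scene")[225:370,190:360]; cv2.imwrite("pics/s9.png",cv2.resize(b,None,fx=3,fy=3,interpolation=cv2.INTER_CUBIC))
E
```

```text
t 17.9 jig [88.1 50.  61.9] r 55.7 phi -0.095 toolphi -0.069 push 0.55 F [-0.5 -0.4 -0.4] J7 -22.0
[2.2, 5.4, -0.1, 0.0, 0.0, 0.069]
[1.6, 10.6, -0.1, 0.0, 0.0, 0.158]
[0.6, 15.6, -0.1, 0.0, 0.0, 0.247]
[-0.9, 20.6, -0.1, 0.0, 0.0, 0.336]
[-2.8, 25.3, -0.1, 0.0, 0.0, 0.425]
[-5.2, 29.9, -0.1, 0.0, 0.0, 0.514]
[-7.9, 34.3, -0.1, 0.0, -0.0, 0.603]
[-11.0, 38.4, -0.1, 0.0, -0.0, 0.692]
[-14.5, 42.3, -0.1, 0.0, -0.0, 0.781]
[-18.3, 45.8, -0.1, 0.0, -0.0, 0.87]
```

View pics/s9.png

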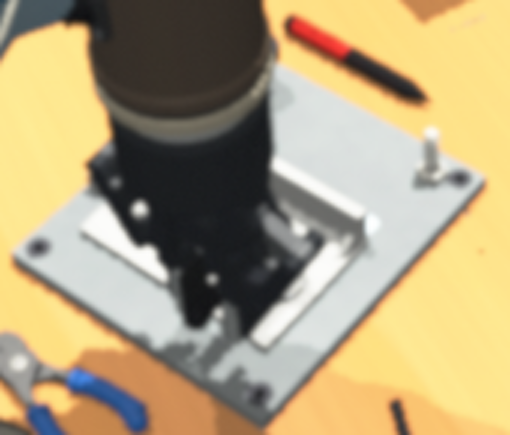

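Request:
jog_arm(
  plan=[2.2,3,0,0,0,0.03,0.3,2.2,5.4,0,0,0,0.07,0.3,1.9,8,0,0,0,0.11,0.3,1.6,10.6,0,0,0,0.158,0.3,1.1,13,0,0,0,0.2,0.3,0.6,15.6,0,0,0,0.247,0.3,0,18,0,0,0,0.29,0.3,-0.9,20.6,0,0,0,0.336,0.3,-0.9,20.6,0,0,0,0.336,0.3,-0.9,20.6,0,0,0,0.336,0.3],
)

```text
t: 18.95
position: [439.3, 72.0, 62.0]
eef_rot: [[0.091, 0.996, 0.001], [0.996, -0.091, -0.0], [0.0, 0.001, -1.0]]
wrist_force: [0.5, 0.1, -0.7]
gripper_width: 0.3
gripper_force: 0.0
```

```bash
python3 lv.py "[.35,.4,.45,.5,.55,.6,.65,.7]"
```

```text
t 18.95 jig [88.5 29.4 62. ] r 57.9 phi 0.268 toolphi 0.266 push -0.49 F [ 0.5  0.1 -0.7] J7 -38.0
[-0.1, 4.8, -0.0, 0.001, -0.0, 0.084]
[-0.4, 7.6, -0.0, 0.001, -0.0, 0.134]
[-0.9, 10.5, -0.0, 0.001, -0.0, 0.184]
[-1.5, 13.3, -0.0, 0.001, -0.0, 0.234]
[-2.2, 16.2, -0.0, 0.001, -0.0, 0.284]
[-3.1, 18.9, -0.0, 0.001, -0.0, 0.334]
[-4.1, 21.6, -0.0, 0.001, -0.0, 0.384]
[-5.3, 24.3, -0.0, 0.001, -0.0, 0.434]
```

Request:
jog_arm(
  plan=[0,2.6,0,0,0,0.045,0.3,-0.2,5.2,0,0,0,0.09,0.3,-0.5,7.8,0,0,0,0.135,0.3,-0.9,10.4,0,0,0,0.18,0.3,-1.5,12.9,0,0,0,0.225,0.3,-2.1,15.5,0,0,0,0.27,0.3,-2.9,18,0,0,0,0.315,0.3,-3.7,20.4,0,0,0,0.36,0.3,-3.7,20.4,0,0,0,0.36,0.3,-3.7,20.4,0,0,0,0.36,0.3],
)

```text
t: 19.95
position: [459.1, 66.5, 61.7]
eef_rot: [[0.435, 0.9, 0.0], [0.9, -0.435, -0.0], [0.0, 0.0, -1.0]]
wrist_force: [0.0, 0.5, 0.3]
gripper_width: 0.301
gripper_force: 0.0
```

```bash
python3 lv.py "[]"
```

```text
t 19.95 jig [79.7 10.9 61.7] r 57.9 phi 0.624 toolphi 0.625 push 0.19 F [0.  0.5 0.3] J7 -54.0
```

Request:
jog_arm(
  plan=[0,2.6,0,0,0,0.045,0.3,-0.2,5.2,0,0,0,0.09,0.3,-0.5,7.8,0,0,0,0.135,0.3,-0.9,10.4,0,0,0,0.18,0.3,-1.5,12.9,0,0,0,0.225,0.3,-2.1,15.5,0,0,0,0.27,0.3,-2.9,18,0,0,0,0.315,0.3,-3.7,20.4,0,0,0,0.36,0.3,-3.7,20.4,0,0,0,0.36,0.3,-3.7,20.4,0,0,0,0.36,0.3],
)

```text
t: 20.95
position: [475.7, 54.3, 61.7]
eef_rot: [[0.724, 0.69, -0.0], [0.69, -0.724, -0.0], [-0.0, 0.0, -1.0]]
wrist_force: [-0.1, -0.4, 0.1]
gripper_width: 0.3
gripper_force: 0.0
```

```bash
python3 lv.py "[]"
python3 - <<'E'
from h import *
i=r.get_image("top"); b=i[175:320,190:360]; cv2.imwrite("pics/t10.png",cv2.resize(b,None,fx=3,fy=3,interpolation=cv2.INTER_CUBIC))
E
```

```text
t 20.95 jig [64.7 -3.4 61.7] r 57.8 phi 0.983 toolphi 0.985 push -0.24 F [-0.1 -0.4  0.1] J7 -69.0
```

View pics/t10.png

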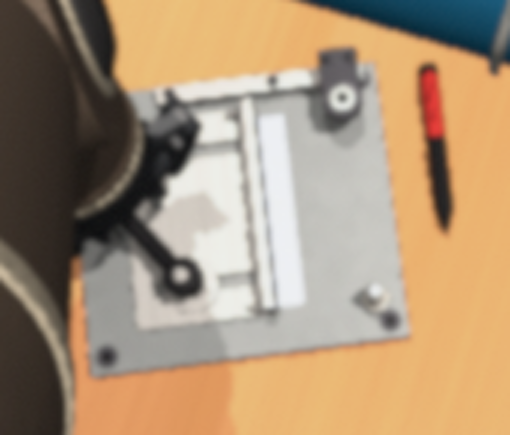

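The lever runs from its hub at about (180,275) in the crop up to the fingers at about (125,220), so it is following the gripper. The fence still sits on the tape edge, so I'll keep swinging.

Request:
jog_arm(
  plan=[0,2.6,0,0,0,0.045,0.3,-0.2,5.2,0,0,0,0.09,0.3,-0.5,7.8,0,0,0,0.135,0.3,-0.9,10.4,0,0,0,0.18,0.3,-1.5,12.9,0,0,0,0.225,0.3,-2.1,15.5,0,0,0,0.27,0.3,-2.9,18,0,0,0,0.315,0.3,-3.7,20.4,0,0,0,0.36,0.3,-3.7,20.4,0,0,0,0.36,0.3,-3.7,20.4,0,0,0,0.36,0.3],
)

```text
t: 22.0
position: [487.0, 37.1, 61.6]
eef_rot: [[0.921, 0.39, -0.0], [0.39, -0.921, -0.0], [-0.0, -0.0, -1.0]]
wrist_force: [-0.3, 0.1, 0.1]
gripper_width: 0.301
gripper_force: 0.2
```

```bash
python3 lv.py "[]"
```

```text
t 22.0 jig [ 45.8 -11.5  61.6] r 57.7 phi 1.342 toolphi 1.345 push 0.18 F [-0.3  0.1  0.1] J7 -84.0
```

Request:
jog_arm(
  plan=[0,2.6,0,0,0,0.045,0.3,-0.2,5.2,0,0,0,0.09,0.3,-0.5,7.8,0,0,0,0.135,0.3,-0.9,10.4,0,0,0,0.18,0.3,-1.5,12.9,0,0,0,0.225,0.3,-2.1,15.5,0,0,0,0.27,0.3,-2.9,18,0,0,0,0.315,0.3,-3.7,20.4,0,0,0,0.36,0.3,-3.7,20.4,0,0,0,0.36,0.3,-3.7,20.4,0,0,0,0.36,0.3],
)

```text
t: 23.0
position: [491.0, 17.2, 61.5]
eef_rot: [[0.999, 0.042, -0.001], [0.042, -0.999, 0.0], [-0.001, -0.0, -1.0]]
wrist_force: [-3.5, 2.6, 0.7]
gripper_width: 0.301
gripper_force: 1.8
```

```bash
python3 lv.py "[]"
```

```text
t 23.0 jig [ 25.6 -12.   61.5] r 57.1 phi 1.696 toolphi 1.704 push 2.76 F [-3.5  2.6  0.7] J7 -98.0
```

It bites. I'll average the force and moment over a few readings.

```bash
cat > av.py <<'E'
from lv import *
L=[]
for i in range(8):
    r.get_image("top"); s=r.state(); L.append(np.r_[s["wrist_force"],s["moment"],s["position"]])
L=np.array(L); m=L.mean(0); print("mean",m.round(2),"sd",L.std(0)[:6].round(2))
# torque about lever axis, if the moment refers to the TCP
ax=jig2w([*AX,62],a)[0]; d=m[6:8]-ax[:2]; T=d[0]*m[1]-d[1]*m[0]; print("Fxd",round(T,1),"N mm; /60:",round(T/60,2)," with Mz:",round((T+1000*m[5])/60,2), "Mz/F",m[5]*1000); now()
E
python3 av.py
```

```text
mean [-3.830e+00  3.660e+00  4.700e-01  7.600e-01  7.900e-01  7.000e-02
  4.911e+02  1.709e+01  6.146e+01] sd [0.56 0.44 0.55 0.02 0.03 0.05]
Fxd 219.5 N mm; /60: 3.66  with Mz: 4.86 Mz/F 72.16135186958107
t 23.4 jig [ 25.4 -12.1  61.5] r 57.2 phi 1.698 toolphi 1.705 push 4.79 F [-2.8  4.7  1.2] J7 -98.0
```

Request:
jog_arm(
  plan=[0,-3,0,0,0,0,0.3,-4,-3,0,0,0,0,0.3,-8,-3,0,0,0,0,0.3,-8,-2,0,0,0,0,0.3,-8,-1,0,0,0,0,0.3,-8,0,0,0,0,0,0.3,-8,0.8,0,0,0,0,0.3,-8,1.5,0,0,0,0,0.3,-8,1.5,0,0,0,0,0.3,-8,1.5,0,0,0,0,0.3],
)

```text
t: 24.4
position: [484.0, 15.2, 61.7]
eef_rot: [[0.999, 0.039, 0.0], [0.039, -0.999, 0.0], [0.0, -0.0, -1.0]]
wrist_force: [0.4, 3.2, 0.5]
gripper_width: 0.299
gripper_force: 1.1
```

```bash
python3 av.py
```

```text
mean [ 7.2000e-01  2.9700e+00  3.0000e-01  6.1000e-01 -1.2000e-01 -0.0000e+00
  4.8398e+02  1.5110e+01  6.1700e+01] sd [0.59 0.4  0.38 0.08 0.03 0.04]
Fxd 147.8 N mm; /60: 2.46  with Mz: 2.43 Mz/F -2.317781680263989
t 24.8 jig [24.7 -4.6 61.7] r 50.0 phi 1.732 toolphi 1.707 push 3.6 F [1.2 3.6 0.8] J7 -98.0
```

Request:
jog_arm(
  plan=[0,0.3,0,0,0,0,0.3,0,0.6,0,0,0,0,0.3,0,0.9,0,0,0,0,0.3,0,1.2,0,0,0,0,0.3,0,1.5,0,0,0,0,0.3,0,1.5,0,0,0,0,0.3,0,1.5,0,0,0,0,0.3,0,1.5,0,0,0,0,0.3,0,1.5,0,0,0,0,0.3,0,1.5,0,0,0,0,0.3],
)

```text
t: 25.8
position: [484.1, 14.0, 61.7]
eef_rot: [[0.999, 0.039, 0.001], [0.039, -0.999, 0.001], [0.001, -0.001, -1.0]]
wrist_force: [1.7, 5.7, 0.1]
gripper_width: 0.299
gripper_force: 2.6
```

```bash
python3 av.py
```

```text
mean [ 9.3000e-01  5.6100e+00  1.0000e-01  1.1300e+00 -2.2000e-01  2.0000e-02
  4.8413e+02  1.3990e+01  6.1730e+01] sd [0.26 0.56 0.65 0.04 0.02 0.03]
Fxd 281.5 N mm; /60: 4.69  with Mz: 5.0 Mz/F 18.465371799502513
t 26.2 jig [23.6 -4.6 61.7] r 50.2 phi 1.753 toolphi 1.707 push 5.65 F [0.5 5.7 0.8] J7 -98.0
```

The push is about 5 N at 60 mm, with very little give, so it is firm. I'll back off, lift straight up and clear the area.

Request:
jog_arm(
  plan=[0,-3,0,0,0,0,0.3,0,-6,0,0,0,0,0.35,0,-7,0,0,0,0,0.35,0,-7,-10,0,0,0,0.35,0,-7,-25,0,0,0,0.35,0,-7,-50,0,0,0,0.35,0,-7,-80,0,0,0,0.35,0,-7,-110,0,0,0,0.35,0,20,-110,0,0,0,0.35,-10,50,-110,0,0,0,0.35],
)

```text
t: 27.2
position: [477.3, -37.0, 173.7]
eef_rot: [[0.999, 0.041, 0.004], [0.041, -0.999, 0.0], [0.004, 0.0, -1.0]]
wrist_force: [0.3, -0.5, -0.2]
gripper_width: 0.35
gripper_force: 0.0
```

Request:
jog_arm(
  plan=[-15,40,0,0,0,0,0.35,-30,80,0,0,0,0,0.35,-45,120,0,0,0,0,0.35,-60,160,0,0,0,0,0.35,-75,200,0,0,0,0,0.35,-90,240,0,0,0,0,0.35,-110,280,0,0,0,0,0.35,-120,310,0,0,0,0,0.35,-120,310,0,0,0,0,0.35,-120,310,0,0,0,0,0.35],
)

```text
t: 28.2
position: [367.4, -351.9, 172.0]
eef_rot: [[0.999, 0.037, 0.0], [0.037, -0.999, 0.0], [0.0, -0.0, -1.0]]
wrist_force: [-0.4, 0.4, -0.5]
gripper_width: 0.348
gripper_force: 0.0
```

```bash
python3 m.py 11 -20 2>/dev/null ; python3 fit.py pics/t11.png -20 | cut -c1-40
python3 - <<'E'
from h import *
b=cv2.imread("pics/t11.png")[175:320,190:360]; cv2.imwrite("pics/t12.png",cv2.resize(b,None,fx=3,fy=3,interpolation=cv2.INTER_CUBIC))
E
```

```text
tape-x [-38.9  -39.08 -38.9  -38.79 -38.91 -38.91] tape+x [-21.46 -21.45 -21.45 -21.37 -21.44 -21.36]
flange o [-20.03 -19.57 -19.63 -19.72 -19.55 -19.69] i [-12.76 -12.71 -13.27 -12.86 -12.98 -13.  ]
scene flange i [-9.5  -9.59 -9.59 -9.7  -9.79 -9.79]
28.3 [ 368.33 -350.35  171.87] [[-314.99  172.9   171.87]] [0.2 1.1 0.5] 0.3523478425594325 0.0
pics/t11.png
[[-2.0630e+01 -2.0610e+01  2.0000e-02  6
   1.3511e+02  2.2830e+02  1.8100e+00]
 [-2.0830e+01 -2.0490e+01  3.3000e-01  4
   1.4169e+02  2.2932e+02  1.8100e+00]
 [-2.0670e+01 -2.0610e+01  5.0000e-02  6
   1.3604e+02  2.2947e+02  1.7900e+00]
 [-2.0650e+01 -2.0570e+01  8.0000e-02  5
   1.3520e+02  2.2973e+02  1.7800e+00]
 [-2.0510e+01 -2.0570e+01 -5.0000e-02  5
   1.3253e+02  2.3005e+02  1.7800e+00]
 [-2.0640e+01 -2.0540e+01  9.0000e-02  5
   1.3291e+02  2.3014e+02  1.7800e+00]
 [-2.0580e+01 -2.0520e+01  5.0000e-02  5
   1.3107e+02  2.2886e+02  1.7900e+00]]
```

View pics/t12.png

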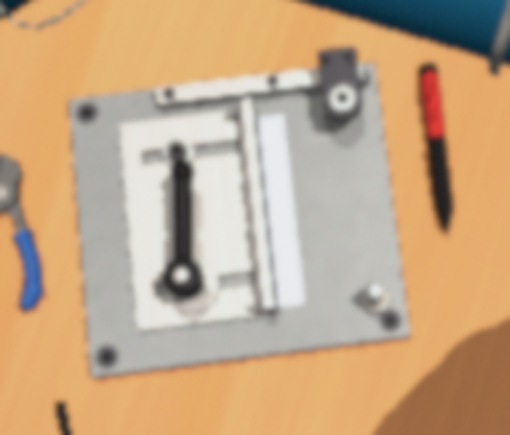

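The face sits on the tape edge within about 0.1 mm all along. The lever is clamped, pointing away from the robot, and the bystanders haven't moved.

```bash
python3 -c "
from cell import r
print(r.sign_off())"
```

```text
the job is handed in; nothing more can be done
None
```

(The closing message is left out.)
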